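Set out the live-bait tub in its well

ROBOT

A 6-joint arm with a two-finger parallel gripper is mounted at the origin on the work surface. World frame = base frame: x ahead of the robot, y to its left, z up, the work surface at z = 0. Lengths are in m, angles in rad, forces in N, time in s.
With the tool pointing down it reaches from about 0.25 to 0.775 m from the base axis. Payload 4 kg.
Tool frame: the origin (TCP) lies midway between the tips of the shut fingers; the grasp point (between the pads) lies 19 mm behind it; x points along the fingers, y is the direction in which the jaws open and shut, and the axes are right-handed (so a half turn about x gives the same grasp; the last joint's range is limited). The gripper opens to 94 mm and grips with 3 to 60 N. Pads are 16 mm wide; open, the fingers measure 119 mm over their backs; the gripper's body (75 mm by 177 mm) begins 78 mm behind the grasp point.
Start: joints at [-1.263, 0.087, 1.371, -0, 1.684, -0.103], TCP at [0.22, -0.504, 0.206] pointing down, gripper open.
Joint ranges: [-3.1, 3.1], [-0.76, 2.03], [0.27, 2.55], [-1.08, 4.22], [0.17, 2.65], [-2.57, 2.57]. Speed limits (rad/s): [2.79, 2.79, 3.14, 3.14, 3.14, 3.14].

INTERFACE

Orientations are given as [roll, pitch, yaw] about the fixed x, y, z axes, in that order (R = Rz(yaw) Ry(pitch) Rx(roll)).
In Python, from station import get_obs, grab_frame, close_job gives the robot as it stands. The module is installed in compiled form; this text tells all that it offers.
- The arm moves only by the tool move_arm, never from a script. Its argument "series" is a list of rows, each a list of 2 entries, a list of its own where there are three numbers: the shift along the tool's x, y, z in mm, then the turn about the tool's x in rad. In form: [[[tx, ty, tz], roll], ...]. A call has 1 to 12 rows; each row shifts and turns the commanded pose from where the row before left it, along the tool's axes as they then stand; what a row does not reach is not made up. A row lasts 1/8 s, in which the tool goes at most 62.5 mm and 10.7 degrees, less where a joint would pass 70% of its speed; a pose out of reach is approached as far as the arm can. A call is refused whole if a number of a shift passes 62.5 or a number of a turn 0.188, either way. A call with a gripper value outside its range is refused whole. "claw" is the closure, from 0 (fully open) to 1 (shut), set as the call begins (left out, the last holds). The fingers move at their own pace and stop on an object; "force" is the grip in N (left out, the last holds). Time passes only in rows, so rows that do not move let the fingers close. It gives the time, the measured TCP pose, the force and the opening at its end, in the units of the state.
- get_obs(): the state, without advancing time (a new reading comes with each control period).
- grab_frame(name): name is "scene" or "top"; returns a dict with "frame" (384x512x3 uint8, red, green, blue), "range_z" (384x512 float32, m along the optical axis (not along the pixel's ray), 0 where there is no reading), "vfov" (degrees; the focal length in pixels is half the picture's height over the tangent of half this angle, whatever the lens; pixels are square), "cx", "cy" (the principal point, pixels), "k1" (the pictures are not rectified: a ray, as slopes to the right and down, at radius r is drawn at 1 + k1 r^2 times it, then the intrinsics apply), "pose" (4x4, takes a point from camera to world coordinates). Camera axes: x right, y up, looking along -z (the intrinsics and any distortion apply to the point x, -y, -z); pixel columns grow to the right and rows downward; lengths in m; the calibration is good to about 2 mm. A picture is of the moment at which its call begins.
- close_job(): hands the job in, once; it reports no verdict.
The state is a dict: "time_s": time; "joints": joint angles; "dq": joint speeds; "tau": joint torques, N m; "tool_pos": TCP position; "eef_rot": TCP orientation; "contact_force": force on the tool from outside, world axes, zero at the start; "wrist_torque": the same for the moment, N m; "gripper_width": finger opening in m.
Only numpy, scipy, OpenCV 4.12 (cv2) and the standard library are available. Lean on these libraries where they do the work, as an engineer would, in place of code of your own. Each camera call takes 0.05 s, during which the arm holds its last target. There are 200 camera calls.

TASK

Set out the live-bait tub for the show: roll it round in its well with a fingertip until its label squarely faces the aisle side of the bait station, and open the air vent in its lid all the way by pressing on the flush slide plate and drawing it along. Leave the tub fully down in its well, press gently so as not to crush the lid, and do not shift or turn the sealed tub, the can or the pliers.

Things in the scene. Friction and masses are not known exactly. Their poses are not given: they have to be found in the camera images.
- station: Fixed light grey bait station, 340 (x) x 640 (y) x 95 mm high. Origin: centre of its underside. Its +x side, away from the robot, is the aisle side: ruler ticks, rod notches. In its top, 55 mm deep: two tub wells, 130 mm diameter, at x = 0, y = +90 and -90 mm; a can well at y = 225 mm; an oblong tray at y = -230 mm. At both ends, y = +-312 mm, grab rails 50 mm above the top.
- tub: Live-bait tub with a slide plate in its lid; stands loose in either tub well (3 mm play) and turns in it. Dark, slick, 124 mm diameter, 110 mm high, 55 mm of it above the station's top, 0.3 to 0.6 kg, too wide to grasp. Origin: centre of its underside, +x to the label. A fingertip moved round its axis takes it along, with some slip, if pressed on the lid with 8 to 15 N (on the side: 4 to 8 N).
- label_mid (a point): Middle of the tub's white paper label, on its side: 62 mm from the axis towards the tub's +x, 73 mm above its underside. Label 87 mm wide, 32 mm high. A white seal strip 22 mm wide runs from it over the lid's edge and 25 mm inward on the lid's top. Same axes as the tub.
- lid_mid (a point): Centre of the lid's flat, rigid top, on the tub's axis, 110 mm above its underside. Lid 124 mm diameter, 18 mm deep. The slide's window in it is 64 mm long (x = -34 to +30 mm) and 40 mm wide (y = -20 to +20 mm); the rest is plain. Same axes as the tub.
- slide_mid (a point): Middle of the grey slide plate's visible top, 1.5 mm below the lid's top, at the tub's x = -2 mm when shut; moves with the plate. Same axes as the tub. The plate fills the window when shut and has no handle. It opens towards the tub's +x (the label), slipping under the lid's front skin. Friction of a fingertip pressed on it moves it: 2 to 3 N along when drawn slowly.
- vent_slide (a joint): Position of the slide plate, in m: 0 shut, 0.024 fully open (stop). It stays where it is left.
- spare_tub: Sealed tub in the other tub well: same size, colour and label, but a plain lid with no slide plate. To be left as it is. Origin: centre of its underside, +x to the middle of its label.
- spare_label (a point): Middle of the sealed tub's label, 62 mm from its axis, 73 mm above its underside.
- can: Closed aluminium drink can, 66 mm diameter, 115 mm high, standing in the drink-can well; leave it. Origin: centre of its underside.
- pliers: Fishing pliers with black handles, 176 mm long, lying in the oblong tray; leave them. Origin: on the underside, 30 mm behind the pivot; +x to the jaws.
There are look-alikes about, which are no part of the job. Leave any turquoise or yellow look-alike of the tub alone.

How it is judged:
By the outcome, as a careful person would: the job done as asked, in the order asked, and still so for the second after the job is handed in, with the robot touching nothing.
It also fails if it takes over 64 s, if anything falls off the work surface, if the arm or the gripper's body presses on something with over 40 N, if the wrist force passes 120 N, or if a joint passes its speed limit or range.

## Working session

There is one attempt and no reset: what is moved stays moved. The work goes in short steps, Python scripts to look and compute and a tool call to move; the robot and the scene stay as the last step left them, time stands still between calls to the robot, and variables do not carry over. Pictures are saved under pics/ and viewed, about 8 in all and at most 12, crops included, and the job is handed in when it is done.

Besides the shell and the picture viewer there is one more tool, called by a JSON object that holds its "method" and its "body". move_arm: Moves the arm, as the interface text tells. Its arguments: {"type":"object","properties":{"series":{"type":"array"},"claw":{"type":"number"},"force":{"type":"number"}},"required":["series"]}

```bash
mkdir -p pics
cat > h.py <<'E'
import numpy as np, cv2, pickle
from station import get_obs, grab_frame
def shot(n):
    f=grab_frame(n); 
    return f
def K(f):
    h,w=f["frame"].shape[:2]; F=h/2/np.tan(np.radians(f["vfov"])/2)
    return F
def ray(f,u,v):
    F=K(f); d=np.array([(u-f["cx"])/F,(v-f["cy"])/F]); s=d.copy()
    for _ in range(20): s=d/(1+f["k1"]*(s@s))
    P=np.array(f["pose"]); return P[:3,3],P[:3,:3]@np.array([s[0],-s[1],-1.])
def on_z(f,u,v,z):
    o,d=ray(f,u,v); return o+d*(z-o[2])/d[2]
def at(f,u,v):
    o,d=ray(f,u,v); return o+d*f["range_z"][int(v),int(u)]
def proj(f,p):
    P=np.array(f["pose"]); q=P[:3,:3].T@(np.array(p)-P[:3,3]); s=np.array([q[0],-q[1]])/-q[2]
    s=s*(1+f["k1"]*(s@s)); return s*K(f)+[f["cx"],f["cy"]]
def save(n,img,s=1):
    cv2.imwrite(n,cv2.cvtColor(cv2.resize(img,None,fx=s,fy=s,interpolation=cv2.INTER_CUBIC),cv2.COLOR_RGB2BGR))
E
python3 - <<'E'
from h import *
s=get_obs(); print(s)
im=[]
for n in("scene","top"):
    f=shot(n); pickle.dump(f,open(n+"0.pkl","wb")); save(f"pics/{n}0.png",f["frame"],1.5); print(n,f["vfov"],f["cx"],f["cy"],f["k1"],f["pose"])
E
```

```text
{'time_s': 0.0, 'joints': array([-1.26309337e+00,  8.79207692e-02,  1.37224116e+00,  2.40476249e-05,
        1.68359972e+00, -1.03116262e-01]), 'dq': array([ 0.00016465,  0.00050822,  0.00061108,  0.00032826, -0.00084087,
        0.00208215]), 'tau': array([ 4.54821002e-04, -3.40183353e+01, -3.02424037e+01,  7.16809463e-02,
        3.29589285e-02, -1.58921021e-04]), 'tool_pos': array([ 0.21947655, -0.50371317,  0.20432954]), 'eef_rot': array([-1.6849314 ,  1.56862721,  1.86748315]), 'contact_force': array([-0.17313732,  0.53967113,  0.37398069]), 'wrist_torque': array([-0.04416691, -0.015176  ,  0.00227894]), 'gripper_width': 0.09400925863206154}
scene 44.11305104127025 253.54372358656246 187.70484817946965 -0.10786030917790551 [[ 0.15447437 -0.54585894  0.82351423  1.54647291]
 [ 0.98788199  0.07262927 -0.13716474 -0.05356309]
 [ 0.01506136  0.83472331  0.55046358  0.72181754]
 [ 0.          0.          0.          1.        ]]
top 43.113042180339605 251.47332862718895 189.98262600024148 -0.10454815570676211 [[ 0.02308036  0.99115827 -0.13066207  0.45865594]
 [-0.99972311  0.0234812   0.00152776  0.10744169]
 [ 0.00458236  0.13059063  0.99142579  1.49368145]
 [ 0.          0.          0.          1.        ]]
```

View pics/scene0.png

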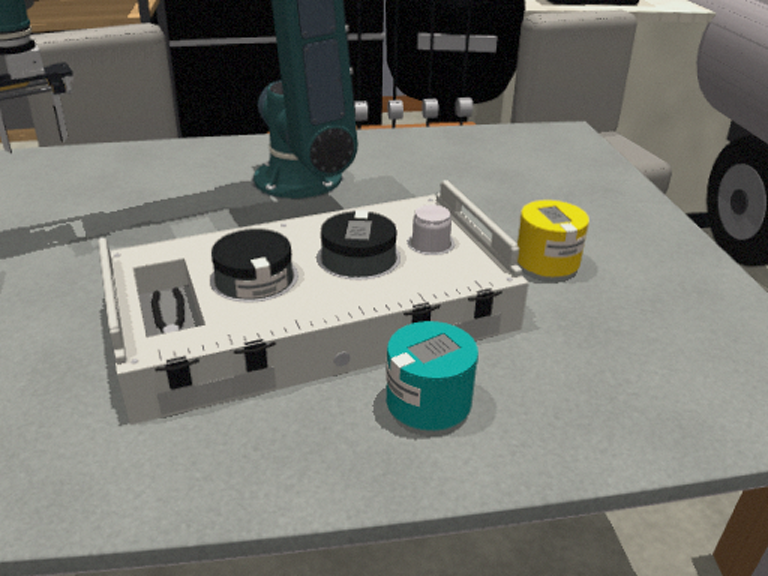

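View pics/top0.png

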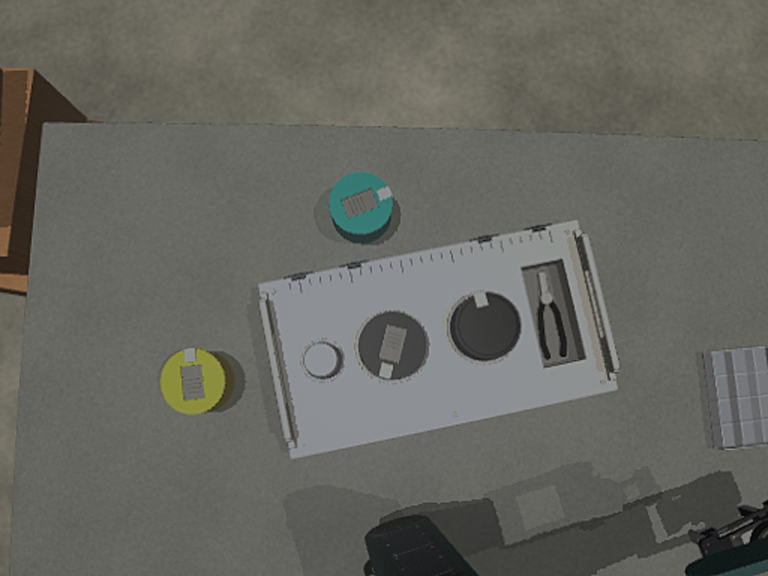

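Candidates (1.5x top pixels): dark tub with grey slide (392,345), scene (359,243), is the tub I want. The dark plain-lid tub (485,326) is the sealed spare. The turquoise (361,206) and yellow (193,381) ones are look-alikes. The tub's seal strip points towards the robot, while the ruler side is away from it, so about a half turn is needed.

```bash
cat >> h.py <<'E'
def cloud(f):
    h,w=f["range_z"].shape; u,v=np.meshgrid(np.arange(w),np.arange(h)); F=K(f)
    pts=np.stack([(u-f["cx"])/F,(v-f["cy"])/F],-1); s=pts.copy()
    for _ in range(20): s=pts/(1+f["k1"]*(s**2).sum(-1,keepdims=True))
    P=np.array(f["pose"]); d=np.stack([s[...,0],-s[...,1],-np.ones((h,w))],-1)
    return P[:3,3]+(d@P[:3,:3].T)*f["range_z"][...,None]
def strip(f,c,z=.150,r0=.034,r1=.060,thr=150):
    """direction (deg) of white seal strip on lid centred c"""
    h,w=f["range_z"].shape; g=[]
    for v in range(h):
        pass
    return g
E
python3 - <<'E'
from h import *
f=pickle.load(open("top0.pkl","rb")); X=cloud(f); im=f["frame"].astype(int)
ok=f["range_z"]>0
m=ok&(abs(X[...,2]-.095)<.006)&(X[...,0]>.2)&(X[...,0]<.8)
n,l,st,_=cv2.connectedComponentsWithStats(m.astype(np.uint8)); k=1+np.argmax(st[1:,4]); 
P=X[l==k]; r=cv2.minAreaRect((P[:,:2]*1000).astype(np.float32)); print("station",r,np.median(P[:,2]))
m=ok&(abs(X[...,2]-.150)<.008)
n,l,st,_=cv2.connectedComponentsWithStats(m.astype(np.uint8))
for k in range(1,n):
    if st[k,4]>300:
        P=X[l==k]; c,rad=cv2.minEnclosingCircle((P[:,:2]*1000).astype(np.float32)); print(st[k],"lid",c,rad,np.median(P[:,2]))
        w=(l==k)&(im.min(-1)>170)
        if w.sum()>3:
            q=X[w].mean(0)[:2]*1000-c; print(" strip",w.sum(),q,np.degrees(np.arctan2(q[1],q[0])))
s=get_obs()
from scipy.spatial.transform import Rotation as R
print(R.from_euler("xyz",s["eef_rot"]).as_matrix().round(3))
c=f["frame"][195:265,225:360]; save("pics/crop.png",c,5)
E
```

```text
station ((548.8148803710938, -11.277252197265625), (347.0854187011719, 641.2232666015625), 12.885981559753418) 0.09544056665368716
[388 156  26  91 356] lid (616.5614013671875, -316.79168701171875) 131.92044067382812 0.1451103843541135
[ 303  194   45   45 1574] lid (567.1956787109375, -100.74079132080078) 63.445003509521484 0.1488764633649441
[172 198  22  96 406] lid (478.4197998046875, 291.9317626953125) 133.4326934814453 0.14521926255910278
[ 239  207   46   45 1578] lid (527.7693481445312, 75.82037353515625) 63.19241714477539 0.15012156433992618
[202 228  24  24 368] lid (496.9279479980469, 207.16416931152344) 32.7772102355957 0.154609333263239
[[-0.001  0.399 -0.917]
 [ 0.002 -0.917 -0.399]
 [-1.    -0.002 -0.   ]]
```

View pics/crop.png

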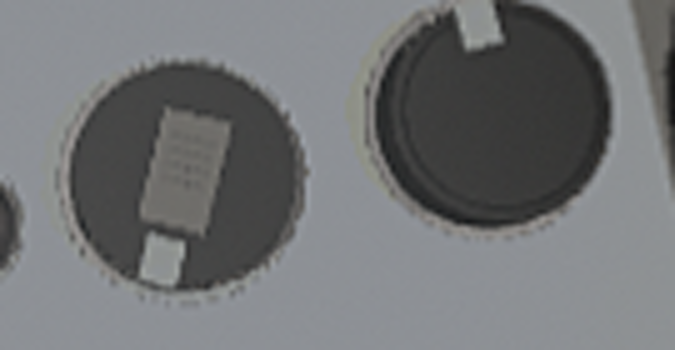

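```bash
python3 - <<'E'
t=open('h.py').read(); i=t.index("def strip"); open('h.py','w').write(t[:i]+'''def strip(f,c,z=.150,thr=25):
    """heading (deg) of white seal strip and grey plate on the lid centred c; plate centroid along heading (mm)"""
    h,w=f["range_z"].shape; u0,v0=proj(f,[*c,z]); S=0.0005; N=140
    g=(np.mgrid[-N:N+1,-N:N+1]*S).transpose(1,2,0)          # world dx,dy
    uv=np.array([proj(f,[c[0]+a,c[1]+b,z]) for a,b in g.reshape(-1,2)],np.float32).reshape(2*N+1,2*N+1,2)
    im=cv2.remap(f["frame"],uv[...,0],uv[...,1],cv2.INTER_CUBIC)
    r=np.hypot(g[...,0],g[...,1]); v=im.min(-1).astype(int)
    return g,r,v,im
''')
E
python3 - <<'E'
from h import *
from scipy.spatial.transform import Rotation
f=pickle.load(open("top0.pkl","rb"))
for c in([.5278,.0758],[.5672,-.1007]):
    g,r,v,im=strip(f,c); 
    print(np.percentile(v[r<.06],[5,30,50,80,95,99]))
    w=(v>135)&(r>.036)&(r<.058); q=g[w].mean(0); print("strip",w.sum(),q*1000,np.degrees(np.arctan2(q[1],q[0])))
    w=(v>85)&(r<.034)
    if w.sum()>50:
        print("plate",cv2.minAreaRect((g[(v>85)&(v<135)&(r<.045)]*1000).astype(np.float32)))
# aisle edge heading: fit of ruler side edge
X=cloud(f); m=(abs(X[...,2]-.095)<.006)&(f["range_z"]>0); n,l,st,_=cv2.connectedComponentsWithStats(m.astype(np.uint8)); k=1+np.argmax(st[1:,4]); P=X[l==k][:,:2]
a=np.radians(12.8); e=np.array([[np.cos(a),np.sin(a)],[-np.sin(a),np.cos(a)]]); Q=(P-[.5488,-.0113])@e.T
for sg in(1,-1):
    b=[(y,max(sg*Q[abs(Q[:,1]-y)<.005,0])) for y in np.arange(-.28,.285,.01)]
    b=np.array(b); p=np.polyfit(b[:,0],b[:,1],1); k=abs(b[:,1]-np.polyval(p,b[:,0]))<.003; p=np.polyfit(b[k,0],b[k,1],1)
    print(sg,k.sum(),p, "yaw",12.8-sg*np.degrees(np.arctan(p[0])))
E
```

```text
[ 63.  68.  70. 103. 113. 147.]
strip 1485 [-47.08686869  10.44074074] 167.4978737748551
plate ((-5.140476226806641, 0.7819290161132812), (39.492881774902344, 77.25711822509766), 77.19573211669922)
[ 44.  54.  57.  60.  83. 147.]
strip 1519 [45.76398947 13.50658328] 16.443207182841025
1 43 [0.00469406 0.16898754] yaw 12.53105201105943
-1 57 [0.00159024 0.17229392] yaw 12.891114214285476
```

{"method": "move_arm", "body": {"series": [[[-20, 0, 0], 0], [[-10, -34, -43], 0], [[0, -34, -43], 0], [[0, -34, -43], 0], [[0, -34, -43], 0], [[0, -34, -43], 0], [[0, -34, -43], 0], [[0, -34, -43], 0], [[0, -34, -43], 0], [[0, -34, -43], 0], [[0, -34, -43], 0], [[0, -34, -43], 0]], "claw": 0.15}}

```text
time_s: 1.6
tool_pos: [0.5043, 0.0293, 0.235]
eef_rot: [0.19, 1.57, -2.541]
contact_force: [1.1, -0.2, -1.0]
gripper_width: 0.0797
```

{"method": "move_arm", "body": {"series": [[[0, -34, -41], 0], [[0, 0, 0], -0.18], [[0, 0, 0], -0.18], [[0, 0, 0], -0.18], [[0, 0, 0], -0.18], [[0, 0, 0], -0.18], [[0, 0, 0], -0.18], [[0, 0, 0], -0.18], [[0, 0, 0], -0.18], [[0, 0, 0], -0.18], [[0, 0, 0], -0.18], [[0, 0, 0], -0.18]]}}

```text
time_s: 3.1
tool_pos: [0.5276, 0.0751, 0.2348]
eef_rot: [-2.313, 1.569, -3.058]
contact_force: [-0.5, -0.2, -0.5]
gripper_width: 0.0801
```

{"method": "move_arm", "body": {"series": [[[20, 0, 0], -0.18], [[20, 0, 0], -0.18], [[20, 0, 0], -0.18], [[5, 0, 0], 0], [[0, 0, 0], 0], [[0, 0, 0], 0]]}}

```text
time_s: 3.85
tool_pos: [0.5285, 0.0751, 0.1715]
eef_rot: [0.215, 1.569, 0.002]
contact_force: [-1.0, -0.7, 0.6]
gripper_width: 0.0794
```

```bash
cat >> h.py <<'E'
from scipy.spatial.transform import Rotation
def togo(p,s=None):
    """world target (m) -> shift in tool axes, mm"""
    s=s or get_obs(); R=Rotation.from_euler("xyz",s["eef_rot"]).as_matrix()
    return (R.T@(np.array(p)-s["tool_pos"])*1000).round(1), R
E
python3 - <<'E'
from h import *
s=get_obs(); d,R=togo([.528,.076,.150],s); print(s["tool_pos"],s["joints"],d,"\n",R.round(3),"jaw",np.degrees(np.arctan2(R[1,1],R[0,1])),s["contact_force"])
f=shot("scene"); u,v=proj(f,[.528,.076,.15]).astype(int); save("pics/s1.png",f["frame"][max(v-90,0):v+60,u-80:u+80],4)
E
```

```text
[0.52848699 0.07506833 0.17149909] [ 3.49039578e-02  5.89150348e-02  1.46801828e+00 -5.69015228e-05
  1.61291298e+00 -1.32371680e+00] [21.5  0.8 -0.7] 
 [[ 0.002  0.211  0.978]
 [ 0.     0.978 -0.211]
 [-1.     0.     0.002]] jaw 77.84311335785908 [-0.98815105 -0.72564196  0.6356905 ]
```

View pics/s1.png

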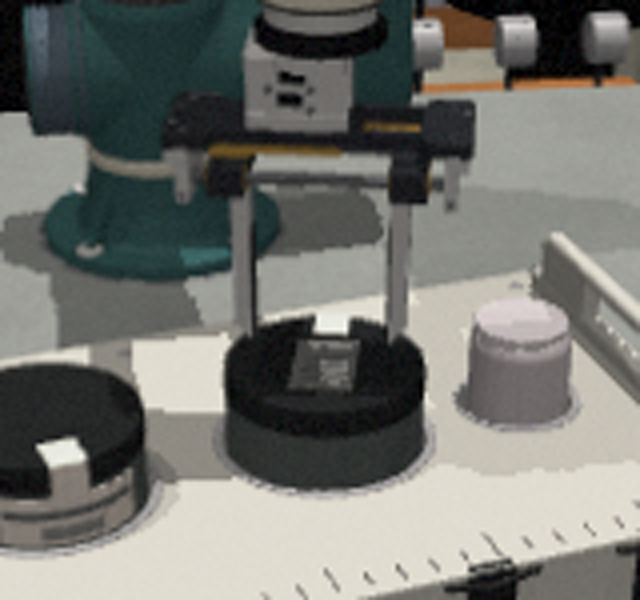

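The fingertips stand above the lid on either side of the slide window, with the strip away from them. I'm going down gently now.

{"method": "move_arm", "body": {"series": [[[8, 0.5, -0.5], 0], [[8, 0, 0], 0], [[2, 0, 0], 0], [[1, 0, 0], 0], [[0, 0, 0], 0], [[0, 0, 0], 0]]}}

```text
time_s: 4.65
tool_pos: [0.5277, 0.0756, 0.1517]
eef_rot: [0.026, 1.57, -0.185]
contact_force: [0.2, 0.3, -0.5]
gripper_width: 0.08
```

{"method": "move_arm", "body": {"series": [[[1, 0, 0], 0], [[0, 0, 0], 0], [[0, 0, 0], 0]]}}

```text
time_s: 5.03
tool_pos: [0.5276, 0.0756, 0.1505]
eef_rot: [-0.808, 1.571, -1.019]
contact_force: [0.9, 0.4, -0.1]
gripper_width: 0.0794
```

{"method": "move_arm", "body": {"series": [[[0.7, 0, 0], 0], [[0, 0, 0], 0], [[0, 0, 0], 0]]}}

```text
time_s: 5.4
tool_pos: [0.5277, 0.0757, 0.1503]
eef_rot: [0.151, 1.57, -0.059]
contact_force: [-1.6, -0.4, 3.3]
gripper_width: 0.0796
```

{"method": "move_arm", "body": {"series": [[[0.6, 0, 0], 0], [[0, 0, 0], 0], [[0, 0, 0], 0]]}}

```text
time_s: 5.78
tool_pos: [0.5279, 0.0756, 0.1503]
eef_rot: [0.145, 1.569, -0.066]
contact_force: [-0.9, 0.2, 5.1]
gripper_width: 0.0796
```

{"method": "move_arm", "body": {"series": [[[0.4, 0, 0], 0], [[0, 0, 0], 0], [[0, 0, 0], 0]]}}

```text
time_s: 6.15
tool_pos: [0.528, 0.0757, 0.1503]
eef_rot: [0.151, 1.569, -0.059]
contact_force: [-1.7, -0.9, 6.5]
gripper_width: 0.0795
```

{"method": "move_arm", "body": {"series": [[[1.5, 0, 0], 0], [[0, 0, 0], 0], [[0, 0, 0], 0]]}}

```text
time_s: 6.52
tool_pos: [0.5287, 0.0757, 0.1503]
eef_rot: [0.179, 1.566, -0.032]
contact_force: [-2.7, 0.5, 11.0]
gripper_width: 0.0798
```

{"method": "move_arm", "body": {"series": [[[0, 0, 0], 0.04], [[0, 0, 0], 0.07], [[0, 0, 0], 0.07], [[0, 0, 0], 0.07], [[0, 0, 0], 0.07], [[0, 0, 0], 0.07], [[0, 0, 0], 0.04]]}}

```text
time_s: 7.4
tool_pos: [0.5297, 0.075, 0.1503]
eef_rot: [0.428, 1.564, -0.214]
contact_force: [1.5, -0.9, 8.7]
gripper_width: 0.0797
```

```bash
cat >> h.py <<'E'
def heading(f,c=(.528,.0758)):
    g,r,v,im=strip(f,c); w=((v>135)&(r>.036)&(r<.058)).astype(np.uint8)
    n,l,st,ce=cv2.connectedComponentsWithStats(w); out=[]
    for k in range(1,n):
        if st[k,4]>200: q=g[l==k].mean(0); out.append((st[k,4],(q*1000).round(1),round(np.degrees(np.arctan2(q[1],q[0])),1)))
    return out,im
E
python3 - <<'E'
from h import *
f=shot("top"); o,im=heading(f); print(o); save("pics/t2.png",np.hstack([cv2.resize(im,(384,384)),f["frame"][50:338,100:400][:,:,:].copy() if 0 else cv2.resize(f["frame"],(512,384))]))
s=get_obs(); d,R=togo([.528,.076,.150],s); print(s["tool_pos"],"jaw",np.degrees(np.arctan2(R[1,1],R[0,1])),s["contact_force"],s["wrist_torque"])
E
```

```text
[(np.int32(1047), array([-40.4,  27.9]), np.float64(145.4)), (np.int32(461), array([-38.6, -19.4]), np.float64(-153.3))]
[0.52960439 0.07509491 0.15024032] jaw 53.14711906846141 [-0.72446726 -0.33683327 10.74070741] [-0.38615724  0.03639442  0.02935418]
```

View pics/t2.png

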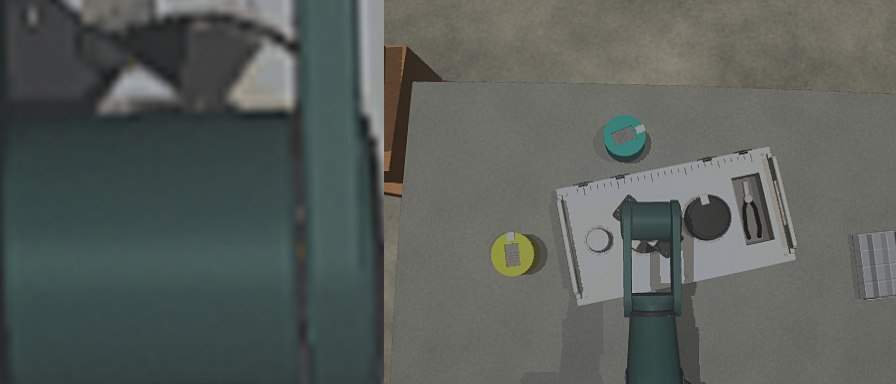

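Run:
```python
from h import *
f=shot("scene"); o,im=heading(f); print(o); save("pics/t3.png",im,1.8)
```

```text
[(np.int32(1550), array([-37.5,  28.4]), np.float64(142.8))]
```

View pics/t3.png

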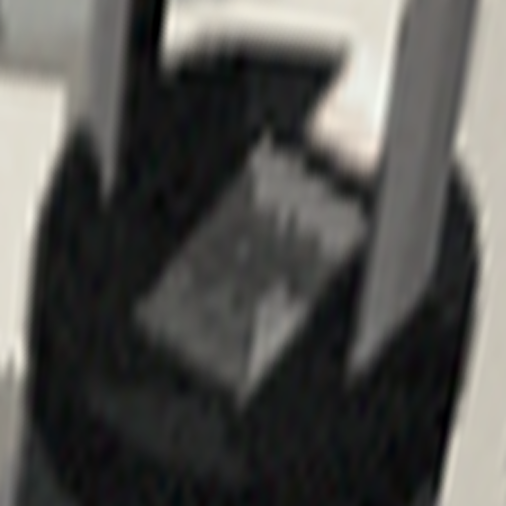

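The strip has turned from 167 deg to about 143 deg, the same as the jaws, so there is little slip. Carrying on.

{"method": "move_arm", "body": {"series": [[[0.3, 0, 0], 0.05], [[0, 0, 0], 0.09], [[0, 0, 0], 0.09], [[0, 0, 0], 0.09], [[0, 0, 0], 0.09], [[0, 0, 0], 0.09], [[0, 0, 0], 0.09], [[0, 0, 0], 0.09], [[0, 0, 0], 0.09], [[0, 0, 0], 0.09], [[0, 0, 0], 0.09], [[0, 0, 0], 0.05]]}}

```text
time_s: 9.0
tool_pos: [0.5282, 0.0745, 0.1502]
eef_rot: [1.006, 1.567, -0.637]
contact_force: [-2.9, -2.3, 13.2]
gripper_width: 0.0801
```

{"method": "move_arm", "body": {"series": [[[0, 0, 0], 0.05], [[0, 0, 0], 0.09], [[0, 0, 0], 0.09], [[0, 0, 0], 0.09], [[0, 0, 0], 0.09], [[0, 0, 0], 0.09], [[0, 0, 0], 0.09], [[0, 0, 0], 0.09], [[0, 0, 0], 0.09], [[0, 0, 0], 0.09], [[0, 0, 0], 0.05], [[0, 0, 0], 0]]}}

```text
time_s: 10.5
tool_pos: [0.528, 0.0758, 0.1502]
eef_rot: [2.704, 1.568, 0.153]
contact_force: [-3.7, -0.8, 12.2]
gripper_width: 0.0797
```

Run:
```python
from h import *
f=shot("scene"); o,im=heading(f); print(o); save("pics/t4.png",im,1.8)
s=get_obs(); d,R=togo([.528,.076,.150],s); print(s["tool_pos"],"jaw",np.degrees(np.arctan2(R[1,1],R[0,1])),s["contact_force"],s["joints"][5])
```

```text
[(np.int32(1654), array([36.3, 31.6]), np.float64(41.0))]
[0.52798774 0.0758581  0.1502327 ] jaw -56.14250361816081 [-4.12681108 -1.16063599 13.40562699] 1.0160152469018078
```

{"method": "move_arm", "body": {"series": [[[0, 0, 0], 0.05], [[0, 0, 0], 0.07], [[0, 0, 0], 0.07], [[0, 0, 0], 0.07], [[0, 0, 0], 0.07], [[0, 0, 0], 0.07], [[0, 0, 0], 0.05], [[0, 0, 0], 0], [[0, 0, 0], 0]]}}

```text
time_s: 11.68
tool_pos: [0.5286, 0.0758, 0.1502]
eef_rot: [3.082, 1.566, 0.081]
contact_force: [-2.6, 1.0, 11.3]
gripper_width: 0.0801
```

Run:
```python
from h import *
f=shot("scene"); o,im=heading(f); print(o); save("pics/t4.png",im,1.8); print(heading(f,(.5672,-.1007))[0])
s=get_obs(); d,R=togo([.528,.076,.150],s); print(s["tool_pos"],"jaw",np.degrees(np.arctan2(R[1,1],R[0,1])),s["contact_force"],s["joints"][5])
```

```text
[(np.int32(1836), array([45.5, 13.6]), np.float64(16.6))]
[(np.int32(2005), array([44.2, 15. ]), np.float64(18.7))]
[0.52863251 0.07580862 0.15021971] jaw -81.9401155130725 [-2.88103072 -0.88395207 11.16118361] 1.4662610795414963
```

View pics/t4.png

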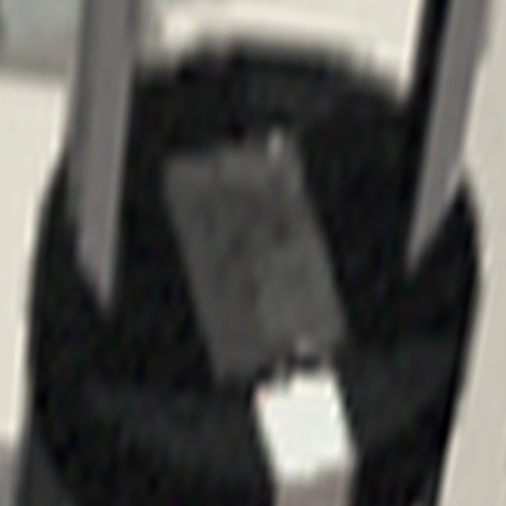

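{"method": "move_arm", "body": {"series": [[[-4, 0, 0], 0], [[-20, 0, 0], 0], [[-30, 0, 0], 0], [[-20, 40, 0], 0], [[0, 55, 10], 0], [[0, 55, 10], 0], [[0, 55, 10], 0], [[0, 55, 10], 0], [[0, 40, 0], 0], [[0, 0, 0], 0], [[0, 0, 0], 0]], "claw": 1}}

```text
time_s: 13.1
tool_pos: [0.5299, -0.2264, 0.2201]
eef_rot: [-0.933, 1.569, 2.35]
contact_force: [0.4, 0.3, -0.0]
gripper_width: 0.0001
```

```bash
cat >> h.py <<'E'
def edges(f,c=(.528,.0758)):
    """heading from plate/strip shape: minAreaRect of the plate's mask, strip's blob, line from plate to strip"""
    g,r,v,im=strip(f,c); med=np.median(v[(r>.05)&(r<.058)])
    m=(((v>med+18)&(v<135)&(r<.038)).astype(np.uint8)); m=cv2.morphologyEx(m,cv2.MORPH_OPEN,np.ones((9,9)))
    n,l,st,_=cv2.connectedComponentsWithStats(m); k=1+np.argmax(st[1:,4]); rc=cv2.minAreaRect((g[l==k]*1000).astype(np.float32))
    w=((v>135)&(r>.034)&(r<.060)).astype(np.uint8); n,l,st,_=cv2.connectedComponentsWithStats(w); k=1+np.argmax(st[1:,4])
    q=g[l==k]*1000; d=q.mean(0)-rc[0]
    return dict(med=med,plate=rc,strip=q.mean(0),line=np.degrees(np.arctan2(d[1],d[0])),striprect=cv2.minAreaRect(q.astype(np.float32))[2])
E
python3 - <<'E'
from h import *
f=shot("top"); pickle.dump(f,open("top1.pkl","wb")); X=cloud(f)
m=(f["range_z"]>0)&(abs(X[...,2]-.150)<.008)&(np.hypot(X[...,0]-.528,X[...,1]-.076)<.075); c,r=cv2.minEnclosingCircle((X[m][:,:2]*1000).astype(np.float32)); print(c,r,np.median(X[m][:,2]))
print(heading(f)[0],heading(f,np.array(c)/1000)[0],heading(f,(.5672,-.1007))[0])
print(edges(f)); f2=shot("scene"); print(edges(f2)); f0=pickle.load(open("top0.pkl","rb")); print(edges(f0))
save("pics/t5.png",np.hstack([heading(f)[1],heading(f2)[1]]),1.4)
print(get_obs()["tool_pos"])
E
```

```text
(530.30615234375, 75.71692657470703) 63.159156799316406 0.15025757625983704
[(np.int32(1550), array([46.6, 12. ]), np.float64(14.4))] [(np.int32(1735), array([45.4, 12.3]), np.float64(15.2))] [(np.int32(1623), array([45.5, 13.4]), np.float64(16.4))]
{'med': np.float64(74.0), 'plate': ((-0.8297061920166016, -0.6731834411621094), (64.56990051269531, 39.325584411621094), 15.091572761535645), 'strip': array([47.57629586, 12.25975539]), 'line': np.float64(14.958677520428175), 'striprect': 15.64224624633789}
{'med': np.float64(37.0), 'plate': ((2.326021194458008, 0.6463775634765625), (69.20558166503906, 41.46919631958008), 15.708637237548828), 'strip': array([46.24572127, 13.78777506]), 'line': np.float64(16.657929270662834), 'striprect': 13.240520477294922}
{'med': np.float64(68.0), 'plate': ((0.6065845489501953, -0.5810451507568359), (39.3820686340332, 64.46957397460938), 77.19573211669922), 'strip': array([-48.14482547,  10.6301286 ]), 'line': np.float64(167.04907787871198), 'striprect': 77.6609115600586}
[ 0.53013722 -0.22573739  0.22082847]
```

View pics/t5.png

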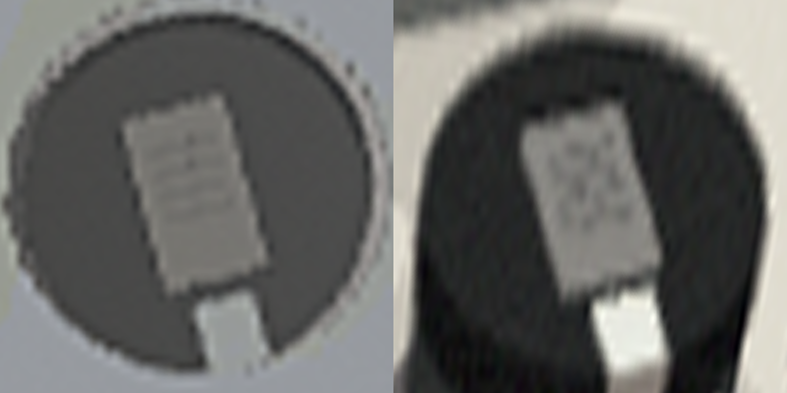

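The tub's heading is 15.0 deg and the aisle's is about 12.7 deg, so I'll give it one short corrective twist of about 2.3 deg before the vent.

{"method": "move_arm", "body": {"series": [[[0, -50, -7], 0], [[0, -50, -7], 0], [[0, -50, -7], 0], [[0, -50, -7], 0], [[0, -50, -7], 0], [[0, -48.5, -6], 0], [[20, 0, 0], 0], [[25, 0, 0], 0], [[16, 0, 0], 0], [[7, 0, 0], 0], [[0, 0, 0], 0], [[0, 0, 0], 0]], "claw": 0.15}}

```text
time_s: 14.7
tool_pos: [0.5294, 0.0742, 0.1541]
eef_rot: [2.997, 1.569, -0.004]
contact_force: [0.2, -0.8, -0.3]
gripper_width: 0.0801
```

Run:
```python
from h import *
s=get_obs(); d,R=togo([.529,.0756,.150],s); print(s["tool_pos"],d,"jaw",np.degrees(np.arctan2(R[1,1],R[0,1])),s["contact_force"],s["gripper_width"])
```

```text
[0.52939029 0.07418044 0.15405673] [ 4.1 -1.5  0.2] jaw -81.95080865435862 [ 0.1887443  -0.7559063  -0.34451606] 0.08009410065694997
```

{"method": "move_arm", "body": {"series": [[[2, -1.5, 0], 0], [[2, 0, 0], 0], [[1, 0, 0], 0], [[1, 0, 0], 0], [[1, 0, 0], 0], [[0, 0, 0], 0], [[0, 0, 0], 0]]}}

```text
time_s: 15.58
tool_pos: [0.5291, 0.0759, 0.1502]
eef_rot: [3.037, 1.567, 0.036]
contact_force: [-4.9, -0.8, 12.8]
gripper_width: 0.0801
```

{"method": "move_arm", "body": {"series": [[[0, 0, 0], 0.015], [[0, 0, 0], 0.015], [[0, 0, 0], 0.013], [[0, 0, 0], 0], [[0, 0, 0], 0], [[-3, 0, 0], 0], [[-4, 0, 0], 0], [[-20, 0, 0], 0], [[-30, 0, 0], 0], [[-10, 0, 0], 0]]}}

```text
time_s: 16.82
tool_pos: [0.5293, 0.0758, 0.2146]
eef_rot: [3.033, 1.568, -0.01]
contact_force: [0.3, -0.5, 0.1]
gripper_width: 0.08
```

{"method": "move_arm", "body": {"series": [[[0, 55, 10], 0], [[0, 55, 10], 0], [[0, 55, 10], 0], [[0, 55, 10], 0], [[0, 55, 10], 0], [[0, 25, 0], 0], [[0, 0, 0], 0], [[0, 0, 0], 0]], "claw": 1}}

```text
time_s: 17.82
tool_pos: [0.508, -0.2266, 0.2123]
eef_rot: [-1.033, 1.569, 2.207]
contact_force: [-0.2, 0.0, 0.1]
gripper_width: 0.0035
```

Run:
```python
from h import *
f=shot("top"); pickle.dump(f,open("top2.pkl","wb")); X=cloud(f)
m=(f["range_z"]>0)&(abs(X[...,2]-.150)<.008)&(np.hypot(X[...,0]-.528,X[...,1]-.076)<.075); c,r=cv2.minEnclosingCircle((X[m][:,:2]*1000).astype(np.float32)); print(c,r,np.median(X[m][:,2]))
print(edges(f)); print(edges(shot("scene"))); print("spare",heading(f,(.5672,-.1007))[0])
s=get_obs(); a=np.radians(13); print(s["tool_pos"],s["joints"],togo([.528,.0758,.150],s)[0])
# station yaw again: image edges of the ruler side, in world
m=(abs(X[...,2]-.095)<.006)&(f["range_z"]>0); n,l,st,_=cv2.connectedComponentsWithStats(m.astype(np.uint8)); k=1+np.argmax(st[1:,4]); print(cv2.minAreaRect((X[l==k][:,:2]*1000).astype(np.float32)))
```

```text
(530.2703857421875, 75.74446105957031) 63.149070739746094 0.15022817170204417
{'med': np.float64(74.0), 'plate': ((-1.0468940734863281, -0.6127586364746094), (64.64215850830078, 39.32627487182617), 13.671307563781738), 'strip': array([47.71974148, 10.99353702]), 'line': np.float64(13.387151725148419), 'striprect': 15.255120277404785}
{'med': np.float64(37.0), 'plate': ((2.3494644165039062, 0.4025154113769531), (69.03925323486328, 41.12484359741211), 11.888657569885254), 'strip': array([46.64922481, 12.60465116]), 'line': np.float64(15.399938433045362), 'striprect': 12.094757080078125}
spare [(np.int32(1620), array([45.5, 13.4]), np.float64(16.4))]
[ 0.50819113 -0.22622349  0.2128865 ] [-5.20935578e-01  1.00192090e-01  1.34211356e+00  3.06971025e-04
  1.69963824e+00  9.50288449e-01] [  63.  -298.5  -49.8]
((548.7152099609375, -11.820831298828125), (347.4728698730469, 641.740478515625), 12.774033546447754)
```

The heading is now about 13.4 deg against the aisle's 12.75 deg, which is within a degree. Next is the slide: shut fingertip, jaw line across the slide, starting 14 mm behind the axis.

{"method": "move_arm", "body": {"series": [[[0, 0, 0], -0.136], [[0, -50, -13], 0], [[0, -50, -13], 0], [[0, -50, -13], 0], [[0, -50, -13], 0], [[0, -50, -13], 0], [[0, -39, -10.7], 0], [[20, 0, 0], 0], [[20, 0, 0], 0], [[15, 0, 0], 0], [[0, 0, 0], 0], [[0, 0, 0], 0]], "claw": 1}}

```text
time_s: 19.42
tool_pos: [0.5151, 0.0711, 0.1588]
eef_rot: [2.899, 1.569, -0.009]
contact_force: [0.1, -0.0, -0.0]
gripper_width: 0.0008
```

Run:
```python
from h import *
s=get_obs(); d,R=togo([.5149,.0725,.1487],s); print(s["tool_pos"],d,"jaw",np.degrees(np.arctan2(R[1,1],R[0,1])),s["gripper_width"],s["contact_force"])
f=shot("scene"); im=heading(f)[1]; save("pics/t6.png",im,1.8)
```

```text
[0.51512911 0.07111631 0.15882375] [10.1 -1.4 -0.1] jaw -76.60014293371862 0.0007985978711544379 [ 0.13866825 -0.01857936 -0.01357764]
```

View pics/t6.png

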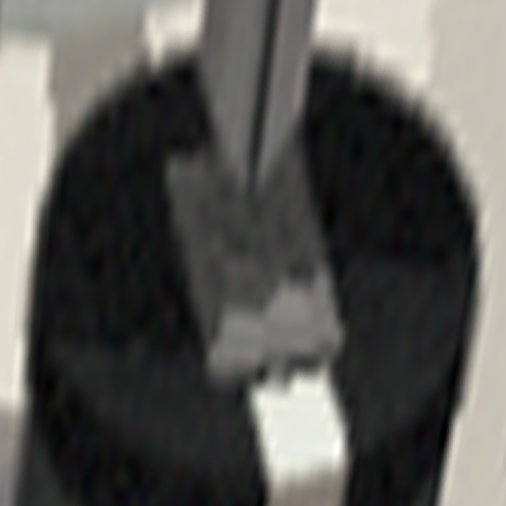

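The shut tip is centred across the plate and clear of the window's edges. Pressing now.

{"method": "move_arm", "body": {"series": [[[5, -1.4, 0], 0], [[3, 0, 0], 0], [[1, 0, 0], 0], [[1, 0, 0], 0], [[0.7, 0, 0], 0], [[0, 0, 0], 0], [[0, 0, 0], 0]]}}

```text
time_s: 20.35
tool_pos: [0.5149, 0.0724, 0.1487]
eef_rot: [2.946, 1.569, 0.038]
contact_force: [-1.7, -0.9, 4.4]
gripper_width: 0.0003
```

{"method": "move_arm", "body": {"series": [[[0.8, 0, 0], 0], [[0, 0, 0], 0], [[0, 0, 0], 0]]}}

```text
time_s: 20.72
tool_pos: [0.5153, 0.0725, 0.1487]
eef_rot: [2.981, 1.567, 0.073]
contact_force: [-1.1, 0.5, 7.0]
gripper_width: 0.0003
```

{"method": "move_arm", "body": {"series": [[[0.3, 0, -1], 0], [[0, 0, -1.3], 0], [[0, 0, -1.3], 0], [[0, 0, -1.3], 0], [[0, 0, -1.3], 0], [[0, 0, -1.3], 0], [[0, 0, -1.3], 0], [[0, 0, -1.3], 0], [[0, 0, -1.3], 0], [[0, 0, -1.3], 0], [[0, 0, -1.3], 0], [[0, 0, 0], 0]]}}

```text
time_s: 22.22
tool_pos: [0.5292, 0.0758, 0.1487]
eef_rot: [3.006, 1.567, 0.098]
contact_force: [-0.5, 1.3, 8.1]
gripper_width: 0.0007
```

Run:
```python
from h import *
s=get_obs(); print(s["tool_pos"],s["contact_force"])
f=shot("scene"); im=heading(f)[1]; save("pics/t7.png",im,1.8)
```

```text
[0.52916611 0.07582406 0.14871783] [-0.4903604   1.26557951  8.06578907]
```

View pics/t7.png

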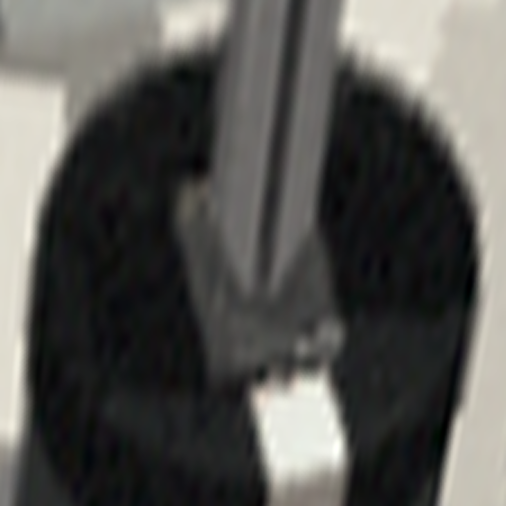

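{"method": "move_arm", "body": {"series": [[[0.7, 0, -0.5], 0], [[0, 0, -1.3], 0], [[0, 0, -1.3], 0], [[0, 0, -1.3], 0], [[0, 0, -1.3], 0], [[0, 0, -1.3], 0], [[0, 0, -1.3], 0], [[0, 0, -1.3], 0], [[0, 0, -1.3], 0], [[0, 0, -1.3], 0], [[0, 0, -1.3], 0], [[0, 0, 0], 0]]}}

```text
time_s: 23.78
tool_pos: [0.5387, 0.0779, 0.1489]
eef_rot: [0.26, 1.566, -2.648]
contact_force: [-11.0, -3.5, 16.1]
gripper_width: 0.0002
```

{"method": "move_arm", "body": {"series": [[[0, 0, -1.2], 0], [[0, 0, -1.2], 0], [[0, 0, -1.2], 0], [[0, 0, 0], 0], [[0, 0, 0], 0]]}}

```text
time_s: 24.4
tool_pos: [0.5423, 0.0785, 0.1489]
eef_rot: [0.354, 1.566, -2.554]
contact_force: [-11.0, -2.7, 15.4]
gripper_width: 0.0005
```

Run:
```python
from h import *
s=get_obs(); print(s["tool_pos"],s["contact_force"])
f=shot("scene"); im=heading(f)[1]; save("pics/t8.png",im,1.8)
```

```text
[0.54231573 0.07852575 0.14885902] [-11.01726798  -2.69969716  15.39035014]
```

View pics/t8.png

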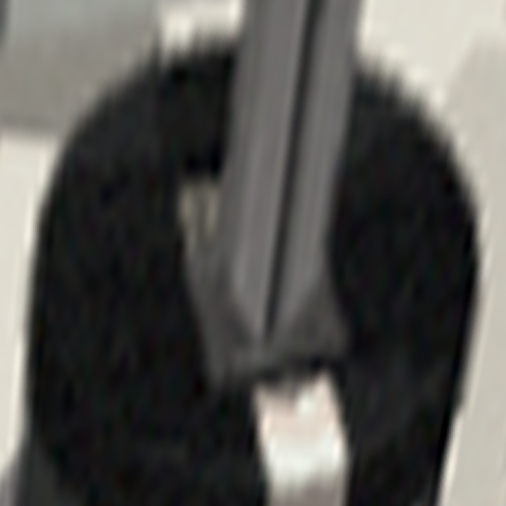

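There are 11 N along the slide and the tip is slipping, so the plate is at its stop. I'm lifting straight off and clearing away.

{"method": "move_arm", "body": {"series": [[[-6, 0, 0], 0], [[-15, 0, 0], 0], [[-30, 0, 0], 0], [[-20, 40, 10], 0], [[0, 55, 15], 0], [[0, 55, 15], 0], [[0, 55, 15], 0], [[0, 55, 15], 0], [[0, 40, 0], 0], [[0, 0, 0], 0], [[0, 0, 0], 0]]}}

```text
time_s: 25.82
tool_pos: [0.5463, -0.228, 0.2165]
eef_rot: [-1.913, 1.57, 1.462]
contact_force: [-0.4, -0.0, -0.5]
gripper_width: 0.0003
```

Run:
```python
from h import *
f=shot("top"); X=cloud(f)
m=(f["range_z"]>0)&(abs(X[...,2]-.150)<.008)&(np.hypot(X[...,0]-.528,X[...,1]-.076)<.075); c,r=cv2.minEnclosingCircle((X[m][:,:2]*1000).astype(np.float32)); print(c,r,np.median(X[m][:,2]))
f2=shot("scene")
for n,q in(("top",f),("scene",f2)): print(n,edges(q),heading(q)[0])
print("spare",heading(f,(.5672,-.1007))[0])
f0=pickle.load(open("top0.pkl","rb")); X0=cloud(f0)
for nm,p,z in(("can",(.497,.207),.1546),("spare",(.567,-.1007),.150)):
    for XX in(X0,X):
        m=(abs(XX[...,2]-z)<.006)&(np.hypot(XX[...,0]-p[0],XX[...,1]-p[1])<.07); print(nm,XX[m].mean(0).round(4))
d=np.abs(f["frame"].astype(int)-f0["frame"]).max(-1); pu,pv=proj(f,[.59,-.235,.05]).astype(int); print("pliers diff",d[pv-40:pv+40,pu-15:pu+15].mean(),(d[pv-40:pv+40,pu-15:pu+15]>60).sum(),pu,pv)
a=heading(f)[1]; b=heading(f2)[1]; save("pics/t9.png",np.vstack([np.hstack([a,b]),cv2.resize(f["frame"],(562,421))]),1)
print(get_obs()["tool_pos"])
```

```text
(529.8051147460938, 74.98776245117188) 62.96799850463867 0.15022342615382211
top {'med': np.float64(74.0), 'plate': ((10.205878257751465, 1.823526382446289), (39.264404296875, 39.37287139892578), 12.52880859375), 'strip': array([47.49688562, 10.90571914]), 'line': np.float64(13.687853468554911), 'striprect': 15.255120277404785} [(np.int32(1608), array([46.5, 10.7]), np.float64(12.9))]
scene {'med': np.float64(38.0), 'plate': ((11.405597686767578, 2.4066543579101562), (49.69635009765625, 40.91208267211914), 13.069318771362305), 'strip': array([46.41479177, 12.50837721]), 'line': np.float64(16.095223272274644), 'striprect': 14.03624439239502} [(np.int32(1907), array([45.4, 12.3]), np.float64(15.1))]
spare [(np.int32(1581), array([45.8, 13.4]), np.float64(16.3))]
can [0.4969 0.2068 0.1551]
can [0.4966 0.2067 0.1554]
spare [ 0.5671 -0.1006  0.1492]
spare [ 0.5671 -0.1009  0.1492]
pliers diff 25.316666666666666 309 364 212
[ 0.5463342  -0.22727417  0.21682613]
```

View pics/t9.png

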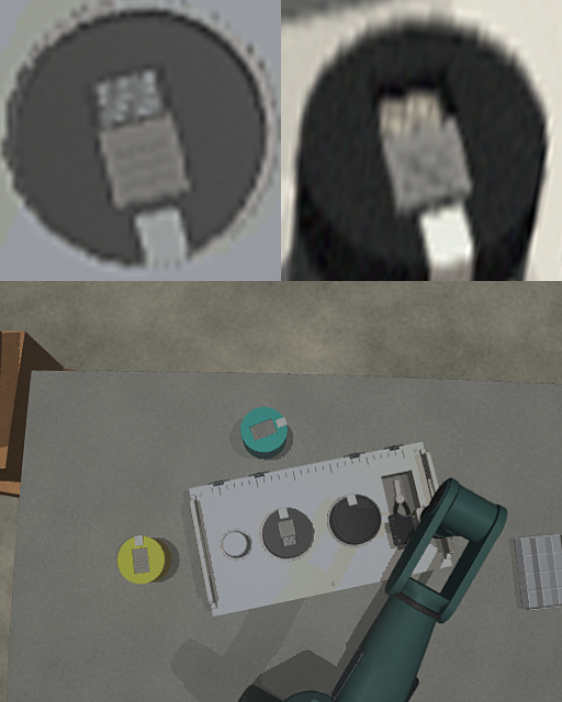

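```bash
python3 -c "
from station import close_job; print(close_job())"
```

```text
the job is handed in; nothing more can be done
None
```

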